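Shut the filament dryer and start it

TASK

Push the open lid of the filament dryer down with the fingertips until it is fully shut, easing it down without slamming it, and then press the green start button on the dryer's front deck all the way in and let it come back up. Do not press the red stop button, do not press start before the lid is shut, and leave the things lying around the dryer where they are: nothing is to be picked up.

Things in the scene. Friction and masses are not known exactly. Their poses are not given: they have to be found in the camera images.
- dryer: Fixed filament dryer: white open chamber 226 x 226 mm, 85 mm high, holding a black spool that ends 19 mm below the rim, and in front a black control deck 62 mm deep, 226 mm wide, 45 mm high. Origin: underside, at bench height, below the chamber's centre. x points from the deck to the hinge (deck x = -175 to -113 mm, chamber -113 to 113 mm), y along the hinge, z up.
- lid (a joint): Opening angle of the lid in rad: 0 fully shut, 1.6 fully open; starts between 0.8 and 1.3. The hinge is stiff (0.5 N m of friction): the lid stays where it is left, and 1 to 3 N near its free edge push it down. No latch, no handle. At angle q the free edge is 226 mm x cos q in front of the hinge and 226 mm x sin q above it: the open lid leans towards the deck.
- lid_hinge (a point): Middle of the hinge line, at the chamber's rear rim: 113 mm in x, 85 mm in z from the dryer's origin. Its frame turns with the lid: -x runs along the lid to its free edge, y along the hinge, z is the normal of the outer face (top face when shut; looks rearward and up when open). The lid is a grey plate with a pale window, 226 x 226 x 8 mm; its outer face lies 8 mm along z from this point.
- lid_edge (a point): Middle of the lid's free edge, on its outer face (226 mm from the hinge line).
- start (a joint): How far the start button is pressed, in m: 0 up, 0.006 fully in. A spring returns it; fully in takes about 4 N.
- start_top (a point): Centre of the top of the green round start button, 28 mm across, 67 mm above the bench when up. It is pressed straight down 6 mm and then still stands 4 mm above its grey housing, 44 mm across. It is at the left or right end of the deck, 31 mm in front of the chamber wall; the red button is at the other end, 110 mm away.
- stop (a joint): How far the stop button is pressed, in m: 0 up, 0.006 fully in. Leave it alone.
- stop_top (a point): Centre of the top face of the red round stop button, otherwise like the green one.
- sprayer_mid (a point): Small clear bottle with a white cap, 50 mm across, 120 mm high, standing loose beside the dryer; the point is half-way up. Leave it alone.
- plane_mid (a point): White 3D-printed toy plane, 90 x 110 x 12 mm, lying loose beside the dryer; the point is at its middle. Leave it alone.
- scraper_grip (a point): Scraper with a wooden handle, 170 mm long, lying loose beside the dryer; the point is in the middle of its handle, 10 mm up. Leave it alone.
- gluepot_mid (a point): Small blue glue jar with a white lid, 44 mm across, 60 mm high, standing loose beside the dryer; the point is half-way up. Leave it alone.

How it is judged:
By the outcome, as a careful person would: the job done as asked, in the order asked, and still so for the second after the job is handed in, with the robot touching nothing.
It also fails if it takes over 40 s, if anything falls off the work surface, if the arm or the gripper's body presses on something with over 40 N, if the wrist force passes 120 N, or if a joint passes its speed limit or range.

ROBOT

A 6-joint arm with a two-finger parallel gripper is mounted at the origin on the work surface. World frame = base frame: x ahead of the robot, y to its left, z up, the work surface at z = 0. Lengths are in m, angles in rad, forces in N, time in s.
With the tool pointing down it reaches from about 0.275 to 1 m from the base axis. Payload 8.4 kg.
Tool frame: the origin (TCP) lies on the centre line of the jaws, within the pads' length; the fingertips stand 17 mm ahead of it and the grasp point (between the pads) lies 2 mm behind it (bot.tcp_to_tips is the y of the fingertips in the tool frame, in m); y points along the fingers, z is the direction in which the jaws open and shut, and the axes are right-handed (so a half turn about y gives the same grasp; the last joint's range is limited). The gripper opens to 85 mm and grips with 20 to 120 N. Pads are 22 mm wide; open, the fingers measure 114 mm over their backs; the gripper's body (76 mm by 85 mm) begins 54 mm behind the grasp point. The pads swing forward as they close: fully open they stand 13 mm farther back than shut.
Start: joints at [1.312, 0.353, 1.633, -0, 1.155, -0.002], TCP at [0.159, 0.605, 0.248] pointing down, gripper open.
Joint ranges: [-2.63, 2.63], [-0.92, 2.1], [0.06, 2.66], [-1.3, 4.44], [0, 2.69], [-3.02, 3.02]. Speed limits (rad/s): [2.22, 2.22, 2.79, 3.14, 3.14, 3.14].

INTERFACE

Orientations are given as a unit quaternion [x, y, z, w].
In Python, from workcell import bot, hand, kinematics, get_obs, vision, hand_in gives the robot as it stands. The module is installed in compiled form; this text tells all that it offers. Calls block until the motion is done:
- bot.reach(position, orientation): joint-space move of the TCP to a pose.
- bot.servo_line(position, ori=None, velocity=0.15): straight line of the TCP; ori=None keeps the orientation; velocity is the mean speed in m/s.
- bot.goto_joints(angles): joint-space move.
- hand.move_gripper(opening, strength=None): finger opening in m; strength is the grip in N (None keeps the last); returns when the fingers have stopped.
- bot.dwell(seconds).
- kinematics.solve_ik(position, orientation): joint angles nearest the present ones, or None.
- get_obs(): the state.
- vision.read_camera(name): name is "scene" or "top" or "wrist"; returns a dict with "frame" (420x560x3 uint8, red, green, blue), "intrinsics" (3x3 intrinsics, pixels), "view" (4x4, takes a point from world to camera coordinates). Camera axes: x right, y down, z forward; pixel columns grow to the right and rows downward; lengths in m; the calibration is good to about 2 mm. The wrist camera is an equidistant fisheye: a pixel r from the principal point sees the ray r / f radians off the axis. A picture is of the moment at which its call begins. There is no depth.
A pose or a line that the arm cannot do raises bot.IKError and nothing moves.
- hand_in(): hands the job in, once; it reports no verdict.
The state is a dict: "time_s": time; "joint_pos": joint angles; "joint_vel": joint speeds; "joint_efforts": joint torques, N m; "position": TCP position; "orientation": TCP orientation; "wrist_force": force on the tool from outside, world axes, zero at the start; "ft_torque": the same for the moment, N m; "gripper_width": finger opening in m.
Only numpy, scipy, OpenCV 4.12 (cv2) and the standard library are available. Lean on these libraries where they do the work, as an engineer would, in place of code of your own. Each camera call takes 0.05 s, during which the arm holds its last target. There are 200 camera calls.

## Working session

There is one attempt and no reset: what is moved stays moved. The work goes in short steps, each a Python script; the robot and the scene stay as the last script left them, time stands still between calls to the robot, and variables do not carry over. Pictures are saved under pics/ and viewed, about 8 in all and at most 12, crops included, and the job is handed in when it is done.

```bash
mkdir -p pics; python3 - <<'E'
from workcell import bot,get_obs,vision
import cv2,numpy as np
o=get_obs();print(o);print(bot.tcp_to_tips)
for n in("scene","top"):
    c=vision.read_camera(n);cv2.imwrite(f"pics/{n}0.png",c["frame"][:,:,::-1]);np.savez(f"pics/{n}0.npz",**c)
    print(n,c["intrinsics"].tolist(),np.round(c["view"],4).tolist())
E
```

```text
{'time_s': 0.0, 'joint_pos': array([ 1.31162848e+00,  3.53685589e-01,  1.63412917e+00,  1.37265940e-05,
        1.15519578e+00, -2.42133983e-03]), 'joint_vel': array([ 1.87684882e-03, -9.31920916e-05,  7.11302698e-04,  3.50936675e-04,
       -3.30995698e-04,  2.89910229e-05]), 'joint_efforts': array([-1.66599297e-03, -6.05241251e+01, -3.42070735e+01, -3.15683455e-04,
        9.24833352e-03, -4.39501900e-05]), 'position': array([0.15860302, 0.60407593, 0.24754041]), 'orientation': array([ 0.70178433, -0.09059619,  0.09045663, -0.70079146]), 'wrist_force': array([-1.00709229,  0.29472298, -0.23611134]), 'ft_torque': array([0.02676494, 0.03495205, 0.0275679 ]), 'gripper_width': 0.08576110038351287}
0.017
scene [[494.83546614235127, 0.0, 278.93298847150635], [0.0, 494.83546614235127, 204.84616854456692], [0.0, 0.0, 1.0]] [[0.7237, 0.6898, 0.0229, -0.4623], [0.4479, -0.4442, -0.7759, -0.1622], [-0.525, 0.5718, -0.6304, 1.4978], [0.0, 0.0, 0.0, 1.0]]
top [[468.8963947381162, 0.0, 283.18691855330496], [0.0, 468.8963947381162, 204.85143612332402], [0.0, 0.0, 1.0]] [[0.0211, -0.9996, -0.0171, 0.0491], [-0.9802, -0.0173, -0.1975, 0.5923], [0.1971, 0.021, -0.9802, 0.9591], [0.0, 0.0, 0.0, 1.0]]
```

View pics/scene0.png

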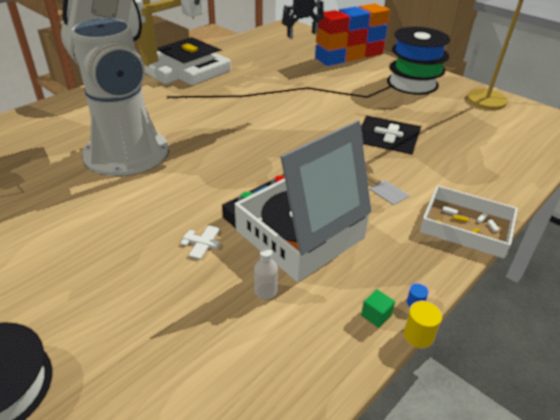

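View pics/top0.png

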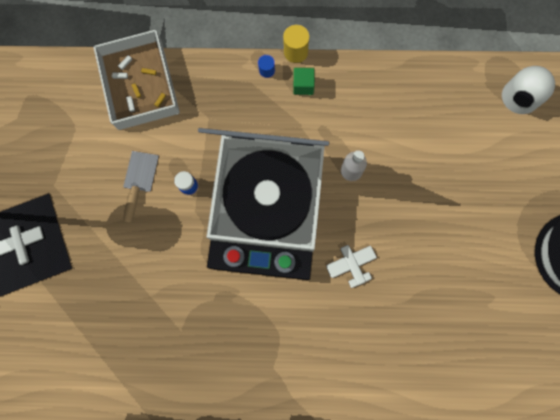

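The scene view shows the lid open, with its free edge corners at about (284,157) and (362,127). The top view shows green at (285,262), red at (233,257), and the lid nearly edge-on along row 137.

```bash
cat > h.py <<'E'
import numpy as np,cv2
def ray(c,uv):
    V=c["view"];R=V[:3,:3];d=R.T@np.linalg.solve(c["intrinsics"],[uv[0],uv[1],1.]);return -R.T@V[:3,3],d
def onplane(c,uv,n,k):
    o,d=ray(c,uv);return o+d*(k-n@o)/(n@d)
def blob(f,kind,box):
    f=f.astype(int);r,g,b=f[...,0],f[...,1],f[...,2]
    m=((g>1.5*r)&(g>1.2*b)&(g>60)) if kind=='g' else ((r>2*g)&(r>2*b)&(r>90))
    k=np.zeros_like(m);x0,y0,x1,y1=box;k[y0:y1,x0:x1]=1
    v,u=np.nonzero(m&k);return u.mean(),v.mean(),len(u)
E
python3 - <<'E'
from h import *
t=np.load("pics/top0.npz");s=np.load("pics/scene0.npz");Z=np.array([0,0,1.])
bg=blob(t["frame"],'g',(265,245,305,285));br=blob(t["frame"],'r',(213,240,253,275));print(bg,br)
G=onplane(t,bg[:2],Z,.065);R=onplane(t,br[:2],Z,.065);print(G,R,np.linalg.norm(G-R))
for uv in[(220,138),(324,144),(316,248),(210,242)]:print('rim',onplane(t,uv,Z,.085))
y=(R-G)/np.linalg.norm(R-G);y[2]=0;x=np.array([y[1],-y[0],0])
O=(G+R)/2+.144*x;O[2]=0;print("O",O,"yaw",np.arctan2(x[1],x[0]))
for uv,sy in[((284,157),1),((362,127),-1),((284,157),-1),((362,127),1)]:
    for yy in(sy*.113,):
        p=onplane(s,uv,y,y@O+yy)-O;px=p@x;print(uv,sy,px,p[2],'ang',np.arctan2(p[2]-.085,.113-px),np.hypot(p[2]-.085,.113-px))
im=s["frame"][100:280,200:400,::-1];cv2.imwrite("pics/crop.png",cv2.resize(im,None,fx=4,fy=3.3))
E
```

```text
(np.float64(283.3066666666667), np.float64(261.1933333333333), 150) (np.float64(233.04724409448818), np.float64(255.60629921259843), 127)
[0.46894238 0.05763735 0.065     ] [0.47862644 0.16433176 0.065     ] 0.10713299199398145
rim [0.73262803 0.20119877 0.085     ]
rim [ 0.72235747 -0.02571493  0.085     ]
rim [ 0.49597045 -0.0100196   0.085     ]
rim [0.50426915 0.21124449 0.085     ]
O [0.6171949  0.09796798 0.        ] yaw -0.09051640709120881
(284, 157) 1 -0.18982720887603538 0.08147537667897409 ang -0.01163853205116395 0.30284771982830755
(362, 127) -1 0.2281332161690598 0.44642604064515296 ang 1.8791857948422122 0.37932102541496854
(284, 157) -1 0.05457169385276609 0.3021653258583562 ang 1.3079702608682093 0.22488807374870043
(362, 127) 1 0.0564400136532694 0.28616755197514243 ang 1.296713582076974 0.20896749992095415
```

```bash
python3 - <<'E'
from h import *
t=np.load("pics/top0.npz")
cv2.imwrite("pics/crop_top.png",cv2.resize(t["frame"][120:290,190:340,::-1],None,fx=5,fy=3.5,interpolation=cv2.INTER_CUBIC))
from workcell import kinematics as k
c,s=np.cos(0),0
from scipy.spatial.transform import Rotation as Ro
for th in(-.05,):
  X=np.array([np.cos(th),np.sin(th),0]);Y=np.array([-X[1],X[0],0]);y=np.array([0,0,-1.])
  for z in(Y,-Y):
    R=np.column_stack([np.cross(y,z),y,z]);q=Ro.from_matrix(R).as_quat();print(q)
    for p in([.72,.09,.45],[.70,.09,.30],[.53,.1,.11],[.47,.056,.08],[.44,.1,.45]):
        a=k.solve_ik(p,q);print(p,None if a is None else np.round(a,2))
E
```

```text
[ 0.70688582 -0.01767583  0.01767583 -0.70688582]
[0.72, 0.09, 0.45] [ 0.12  0.42  1.11 -0.    1.61 -1.4 ]
[0.7, 0.09, 0.3] [ 0.13  0.44  1.39 -0.    1.31 -1.4 ]
[0.53, 0.1, 0.11] [ 0.18  0.4   1.93 -0.    0.81 -1.34]
[0.47, 0.056, 0.08] [ 0.12  0.37  2.08 -0.    0.69 -1.41]
[0.44, 0.1, 0.45] [ 0.22 -0.07  1.69 -0.    1.52 -1.3 ]
[ 0.01767583  0.70688582 -0.70688582 -0.01767583]
[0.72, 0.09, 0.45] [0.12 0.42 1.11 0.   1.61 1.74]
[0.7, 0.09, 0.3] [0.13 0.44 1.39 0.   1.31 1.75]
[0.53, 0.1, 0.11] [ 0.18  0.4   1.93 -0.    0.81  1.8 ]
[0.47, 0.056, 0.08] [ 0.12  0.37  2.08 -0.    0.69  1.74]
[0.44, 0.1, 0.45] [ 0.22 -0.07  1.69  0.    1.52  1.84]
```

View pics/crop_top.png

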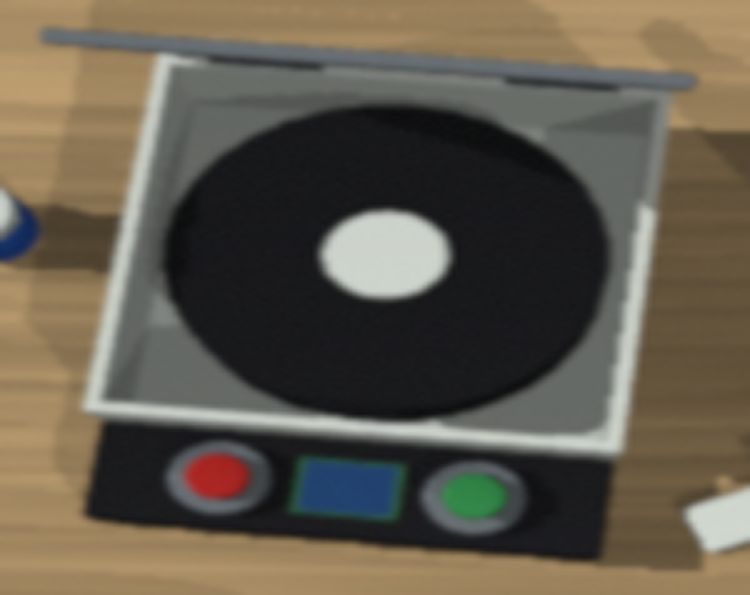

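The crop shows red at (233.6,256), green at (284.8,262), and the front rim corners at (207,237) and (314.4,249). The earlier green mask had also caught the display's edge.

```bash
python3 - <<'E'
from h import *
t=np.load("pics/top0.npz");s=np.load("pics/scene0.npz");Z=np.array([0,0,1.])
G=onplane(t,(284.8,262),Z,.067);R=onplane(t,(233.6,256),Z,.067);print(G,R,np.linalg.norm(G-R))
A=onplane(t,(207,237.1),Z,.085);B=onplane(t,(314.4,249.1),Z,.085);print(A,B,np.linalg.norm(A-B))
for P,Q,d in((R,G,.144),(A,B,.113)):
    y=(P-Q)/np.linalg.norm(P-Q);x=np.array([y[1],-y[0],0])
    O=(P+Q)/2+d*x;O[2]=0;print("O",O,"yaw",np.arctan2(x[1],x[0]))
    for c,uv,yy in((s,(284,157),-.113),(s,(362,127),.113),(t,(199,130),.113),(t,(328,143),-.113)):
        p=onplane(c,uv,y,y@O+yy)-O;px=p@x;print(uv,px,p[2],'ang',np.arctan2(p[2]-.085,.113-px),np.hypot(p[2]-.085,.113-px))
E
```

```text
[0.4671562  0.05442267 0.067     ] [0.47764164 0.16287436 0.067     ] 0.10895739036317677
[0.51444183 0.21807779 0.085     ] [ 0.49362069 -0.0067205   0.085     ] 0.22576046502108735
O [0.61573057 0.09479076 0.        ] yaw -0.09638352914353086
(284, 157) 0.06035261426690275 0.3057283183929195 ang 1.336654351250273 0.2269201131788356
(362, 127) 0.05972128417984651 0.28875502307043344 ang 1.3150385659464723 0.21060562904603838
(199, 130) 0.04579605574231059 0.29632902445900766 ang 1.2629030088129245 0.22175735997388335
(328, 143) 0.07898363757629621 0.20517408479704546 ang 1.2949532252781433 0.12489565072230593
O [0.61654966 0.09525703 0.        ] yaw -0.09235796726139762
(284, 157) 0.05827601428932418 0.30496331252820175 ang 1.3269597514276152 0.22666842186427646
(362, 127) 0.058807388120057424 0.28820033246900656 ang 1.3101670271254482 0.21030267306405043
(199, 130) 0.04649653793971927 0.2934063649580705 ang 1.2619056802980304 0.21875996759242688
(328, 143) 0.07090004192492674 0.22481158450048033 ang 1.2783130231568829 0.14601262147656233
```

```bash
cat >> h.py <<'E'
from scipy.spatial.transform import Rotation as Ro
O=np.array([.616,.095,0]);th=-.094
X=np.array([np.cos(th),np.sin(th),0]);Y=np.array([-X[1],X[0],0]);Z=np.array([0,0,1.])
Q=Ro.from_matrix(np.column_stack([np.cross(-Z,Y),-Z,Y])).as_quat()
def W(xd,yd,z): return O+X*xd+Y*yd+Z*z
S=.2
def tcp(q,off=0):  # TCP for the tips' front lower edge on the outer face, off mm clear of it
    return W(.113-S*np.cos(q)+(.008+off)*np.sin(q)+.011,0,.085+S*np.sin(q)+(.008+off)*np.cos(q)+.017)
E
python3 - <<'E'
from h import *
from workcell import bot,hand,get_obs,vision
hand.move_gripper(0.0)
p=get_obs()["position"];bot.servo_line([p[0],p[1],.45],velocity=.25)
a=tcp(1.3,.03);bot.reach([a[0],a[1],.46],Q)
bot.servo_line(a,velocity=.15)
o=get_obs();print(o["time_s"],o["position"],a,o["wrist_force"],o["gripper_width"])
c=vision.read_camera("scene");cv2.imwrite("pics/b.png",cv2.resize(c["frame"][0:280,200:480,::-1],None,fx=2,fy=2))
E
```

```text
5.7167 [0.7231491  0.08504931 0.30610902] [0.72264256 0.08494597 0.30487659] [ 0.00764753  0.06075884 -0.56233177] -6.668397143627843e-06
```

View pics/b.png

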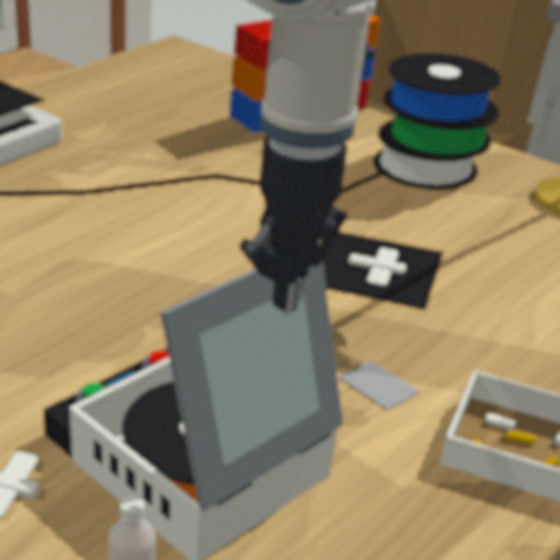

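The closed fingertips are behind the lid's outer face, about 30 mm clear, near its free edge at (288,305). Next I push along the arc.

```bash
python3 - <<'E'
from h import *
from workcell import bot,get_obs,vision
bot.servo_line(tcp(1.3,.004),velocity=.06)
for q in np.linspace(1.3,.1,21):
    bot.servo_line(tcp(q),velocity=.07)
    o=get_obs();f=o["wrist_force"];print(round(o["time_s"],2),round(q,2),np.round(f,1))
    if np.linalg.norm(f)>15: break
c=vision.read_camera("scene");cv2.imwrite("pics/c.png",cv2.resize(c["frame"][0:280,200:480,::-1],None,fx=2,fy=2))
E
```

```text
6.6 1.3 [-0.4  0.4 -0.3]
6.92 1.24 [-0.7 -0.5  0.1]
7.25 1.18 [ 0.9 -0.9  0.1]
7.58 1.12 [-0.1 -0.5  0.5]
7.9 1.06 [0.2 0.3 0.1]
8.22 1.0 [0.2 0.5 0.1]
8.55 0.94 [0.3 0.3 0.4]
8.88 0.88 [-0.4  0.5 -0.4]
9.2 0.82 [-0.1 -0.8  1. ]
9.53 0.76 [ 0.6 -0.2 -0.1]
9.85 0.7 [-0.1  0.   0.5]
10.18 0.64 [ 0.1  0.5 -0. ]
10.5 0.58 [-0.1  0.4  0.8]
10.82 0.52 [-0.2 -0.7  0.3]
11.15 0.46 [ 0.1 -0.7  0.2]
11.47 0.4 [ 0.3  0.7 -0.7]
11.8 0.34 [ 0.3  0.5 -0.6]
12.12 0.28 [-0.   0.4  0.6]
12.45 0.22 [ 0.1 -0.7 -0.2]
12.78 0.16 [ 0.4 -0.9  0.1]
13.1 0.1 [-0.2  0.3 -1.2]
```

View pics/c.png

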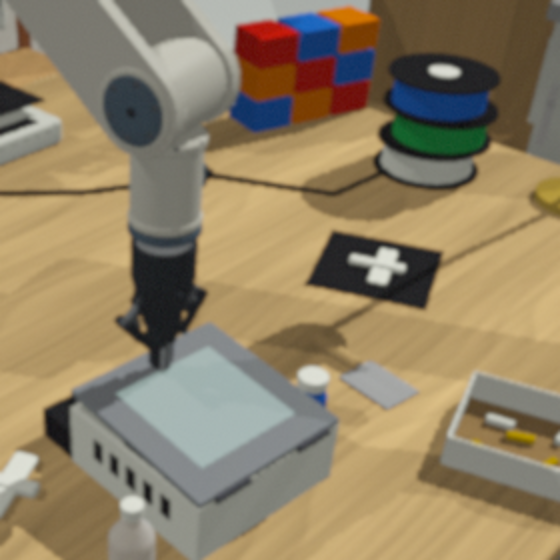

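The lid followed the arc and is almost shut, with the tips on its front margin at (163,360). I'll ease down the rest until I feel contact with the stop.

```bash
python3 - <<'E'
from h import *
from workcell import bot,get_obs,vision
def st(z):
    p=tcp(0);p[2]+=z;bot.servo_line(p,velocity=.03);o=get_obs();f=o["wrist_force"]
    print(round(o["time_s"],2),z,round(o["position"][2]-.017,4),np.round(f,1));return f[2]
for q in(.06,.03,.01):bot.servo_line(tcp(q),velocity=.04)
for z in np.arange(0,-.009,-.001):
    if st(z)>10: break
p=tcp(0);bot.servo_line([p[0],p[1],.2],velocity=.12)
g=W(-.144,-.055,.2);bot.reach(g,Q)
c=vision.read_camera("scene");cv2.imwrite("pics/d.png",cv2.resize(c["frame"][100:300,200:400,::-1],None,fx=3,fy=3))
c=vision.read_camera("wrist");cv2.imwrite("pics/w.png",c["frame"][:,:,::-1]);np.savez("pics/w.npz",**c)
print(get_obs()["time_s"],g)
E
```

```text
14.3 0.0 0.0931 [0.2 0.3 1.3]
14.55 -0.001 0.0929 [-3.6 -0.7 11.6]
16.0 [0.46747333 0.05375889 0.2       ]
```

View pics/d.png

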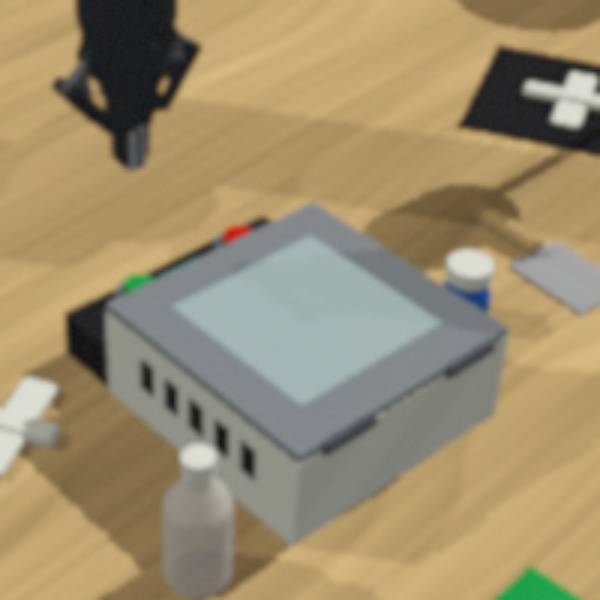

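View pics/w.png

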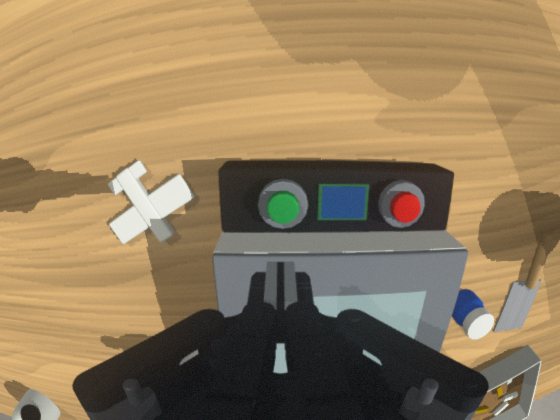

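The lid lies flush, with contact felt at z≈0.093 as predicted. The wrist view shows green at (284,207) and red at (405,206). I'll take a fix on green from the wrist camera, then press.

```bash
python3 - <<'E'
from h import *
from workcell import bot,get_obs,vision
w=np.load("pics/w.npz");K=w["intrinsics"];V=w["view"]
u,v,n=blob(w["frame"],'g',(262,185,307,228));m=np.array([(u-K[0,2])/K[0,0],(v-K[1,2])/K[1,1]]);r=np.linalg.norm(m)
d=V[:3,:3].T@np.append(m/r*np.sin(r),np.cos(r));o=-V[:3,:3].T@V[:3,3];g=o+d*(.066-o[2])/d[2]
e=W(-.144,-.055,.066);print(u,v,n,g,e)
assert np.linalg.norm(g-e)<.01
c=(g+e)/2-.001*X
bot.servo_line([c[0],c[1],.096],velocity=.12)
bot.servo_line([c[0],c[1],.086],velocity=.04)
for z in np.arange(.068,.0575,-.001):
    bot.servo_line([c[0],c[1],z+.017],velocity=.02);s=get_obs();f=s["wrist_force"]
    print(round(s["time_s"],2),round(z,4),round(s["position"][2]-.017,4),np.round(f,1))
    if f[2]>9:break
bot.dwell(.3);s=get_obs();print(s["position"]-[0,0,.017],s["wrist_force"])
bot.servo_line([c[0],c[1],.10],velocity=.06);bot.servo_line([c[0],c[1],.25],velocity=.15)
bot.dwell(.3);print(get_obs()["time_s"],get_obs()["wrist_force"])
c=vision.read_camera("scene");cv2.imwrite("pics/e.png",c["frame"][:,:,::-1])
E
```

```text
282.57176470588234 206.83529411764707 850 [0.46837193 0.05612224 0.066     ] [0.46747333 0.05375889 0.066     ]
17.67 0.068 0.068 [-0.5  0.2  0.3]
17.92 0.067 0.0671 [1.3 0.7 1.9]
18.17 0.066 0.066 [1.2 0.4 1.1]
18.42 0.065 0.065 [ 0.8 -0.6  2.3]
18.67 0.064 0.064 [ 1.7 -0.4  3.2]
18.92 0.063 0.063 [0.9 0.1 2.7]
19.17 0.062 0.062 [1.  0.  3.3]
19.42 0.061 0.0611 [1.6 0.5 4. ]
19.67 0.06 0.0608 [-3.  -0.6 17.3]
[0.4670966  0.05505911 0.06077643] [-2.46122173 -0.14899465 17.78818561]
21.95 [-0.41671838  0.60333657 -0.41830102]
```

View pics/e.png

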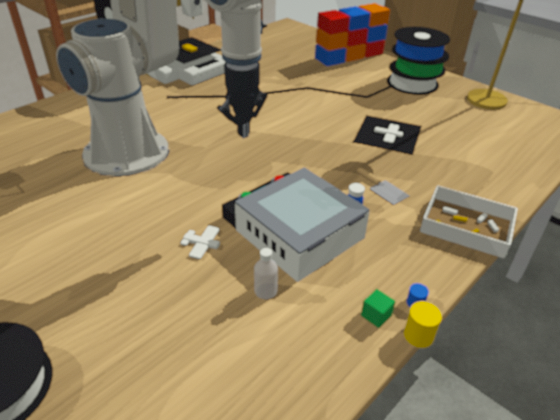

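The lid is shut, the button bottomed out at 17 N after a 4 N spring rise, and the gripper is clear. The plane (203,241) and bottle (265,277) are where they were.

```bash
python3 -c "
from workcell import hand_in;hand_in()"
```

```text
the job is handed in; nothing more can be done
```

The lid is shut and the start button was pressed all the way in and released, in that order. I handed the job in at about 22 s of the 40 s allowed; no verdict is reported.

- **Lid:** I pushed it down along its arc with closed fingertips at about 0.07 m/s, slowing to 0.03–0.04 m/s at the end. It met its stop with the tips at z = 0.093 m and about 12 N, which is where the outer face should be when shut. It looks flush in the pictures.
- **Start button:** The force rose from about 2 N to 4 N over the 6 mm of travel. The button then bottomed out at z = 0.061 m with about 17 N. I withdrew the tool to z = 0.25 m, and the wrist force fell back to noise level.
- **Surroundings:** I went nowhere near the red button. The plane and bottle sit at the same pixels as before, and the scraper blade and glue jar show no sign of having moved; I checked those two by eye only.

**Less certain:**
- **Button return:** I did not measure the button coming back up. I infer it from its spring and from green still showing in the last picture.
- **Green button position:** My first green mask was slightly off because it also caught the display's edge. I corrected it from an enlarged crop, and the wrist camera then agreed to within 2.5 mm.

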